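# Ready the glue dispenser: cap on, flow lever to the pointer

### The arm

A 7-joint arm with a two-finger parallel gripper is mounted at the origin on the work surface. World frame = base frame: x ahead of the robot, y to its left, z up, the work surface at z = 0. Lengths are in m, angles in rad, forces in N, time in s.
With the tool pointing down it reaches from about 0.425 to 0.875 m from the base axis. Payload 4.7 kg.
Tool frame: the origin (TCP) lies midway between the tips of the shut fingers; the grasp point (between the pads) lies 19 mm behind it; z points along the fingers, y is the line along which they close (so a half turn about z gives the same grasp; the last joint's range is limited). The gripper opens to 87 mm and grips with 3 to 60 N. Pads are 19 mm wide; open, the fingers measure 117 mm over their backs; the gripper's body (75 mm by 190 mm) begins 51 mm behind the grasp point.
Start: joints at [1.223, 0.321, -0.07, 1.45, 0.023, 1.371, -0.057], TCP at [0.23, -0.608, 0.223] pointing down, gripper open.
Joint ranges: [-2.86, 2.86], [-0.3, 2.09], [-1.38, 1.24], [0.06, 2.45], [-1.56, 4.7], [0.09, 2.05], [-2.69, 2.69]. Speed limits (rad/s): [2.57, 2.57, 3.14, 3.14, 3.14, 3.14, 3.14].

### API

Orientations are given as a 3x3 rotation matrix whose columns are the frame's x, y, z axes.
In Python, from workcell import telemetry, cams, ticket gives the robot as it stands. The module is installed in compiled form; this text tells all that it offers.
- The arm moves only by the shell command python3 -m crank 'ROWS' [FORCE]. ROWS is JSON, a list of rows, each a list of 3 entries, a list of its own where there are three numbers: the opening, from 0 (shut) to 1 (fully open), then the shift along the tool's x, y, z in cm, then the turn about the tool's z in rad. In form: [[gripper, [tx, ty, tz], roll], ...]. A call has 1 to 12 rows; each row shifts and turns the commanded pose from where the row before left it, along the tool's axes as they then stand; what a row does not reach is not made up. A row lasts 1/8 s, in which the tool goes at most 62.5 mm and 10.7 degrees, less where a joint would pass 70% of its speed; a pose out of reach is approached as far as the arm can. A call with a gripper value outside its range is refused whole. The fingers move at their own pace and stop on an object; FORCE is the grip in N (left out, the last holds). Time passes only in rows, so rows that do not move let the fingers close. It gives the time, the measured TCP pose, the force, the opening and the grip force at its end, in the units of the state.
- telemetry.get_state(): the state, without advancing time (a new reading comes with each control period).
- cams.camera(name): name is "scene" or "top"; returns a dict with "image" (400x640x3 uint8, red, green, blue), "z_map" (400x640 float32, m along the optical axis (not along the pixel's ray), 0 where there is no reading), "fx", "fy", "cx", "cy" (pixels), "k1" (the pictures are not rectified: a ray, as slopes to the right and down, at radius r is drawn at 1 + k1 r^2 times it, then the intrinsics apply), "rvec" (rotation vector, rad) and "tvec" (3), from world to camera coordinates, as OpenCV has them. Camera axes: x right, y down, z forward; pixel columns grow to the right and rows downward; lengths in m; the calibration is good to about 2 mm. A picture is of the moment at which its call begins.
- ticket.sign_off(): hands the job in; it is judged then, once.
The state is a dict: "time": time; "q": joint angles; "qvel": joint speeds; "effort": joint torques, N m; "eef_pos": TCP position; "orientation": TCP orientation; "contact_force": force on the tool from outside, world axes, zero at the start; "ft_torque": the same for the moment, N m; "width": opening from 0.0 (shut) to 1.0 (fully open); "grasp_force": force on a finger pad.
Only numpy, scipy, OpenCV 4.12 (cv2) and the standard library are available. Lean on these libraries where they do the work, as an engineer would, in place of code of your own. Each camera call takes 0.05 s, during which the arm holds its last target. There are 200 camera calls.

### The job

Get the glue dispenser ready for use: first turn the filler cap on its slanted neck clockwise until it is fully on, against its stop, with its grip bar along the length of the tank. Only then swing the flow lever until it lines up with the small pointer on the dial plate, and let go. Leave the pointer as it is set and do not disturb the other things on the bench.

Things in the scene. Friction and masses are not known exactly. Their poses are not given: they have to be found in the camera images.
- dispenser: Glue dispenser, fixed to the bench: aluminium tank (130 mm diameter, 175 long, axis 100 mm up) lying along y on a grey plate 200 x 250 x 12 mm. Origin: centre of the plate's underside; z up, -x front, towards the robot. Slanted filler neck at y -30 mm; gauge (40 wide, top 190 up) at x 30, y -50. At the +y end an upright white dial plate, 190 mm diameter, y 92 to 98, ticks 10 deg apart.
- cap (a joint): Turn of the filler cap (black disc, grey bar) about the neck's axis: 0 = fully on, at its stop (grip bar parallel to the dispenser's y axis); positive = unscrewed, counter-clockwise looking down on the cap. Starts 0.9 to 1.35 open, can go to 1.6. Captive: it does not lift. Needs about 0.2 N m.
- cap_grip (a point): Middle of the cap's grip bar, on the cap's axis. The bar is 70 mm long (this frame's y), 16 thick (x) and stands 25 high (12.5 either side of this point along z) on a disc 70 mm across. z is the cap's axis, out of the neck, leaning 0.61 rad (35 deg) from vertical to the dispenser's -x; the frame turns with the cap.
- lever (a joint): Flow lever angle, same zero and sense as pointer: 0 = upright, positive = tip leaning to the dispenser's +x (away from its front). Range -0.75 to 0.85; stiff, stays where it is left; needs about 3 N at the grip.
- lever_grip (a point): Centre of the lever's round wooden grip, 150 mm from the hinge. The grip is 76 mm long (112 to 188 mm from the hinge), 22 to 29 mm thick; z of this frame points along the lever away from the hinge, y along the hinge. Below the grip is a flat steel bar 18 x 7 mm.
- lever_hinge (a point): Point on the lever's hinge axis in the lever's plane (dispenser x 0, y 114 mm, z 100 mm); the axis is the dispenser's y.
- pointer (a joint): Angle of the pointer that shows the wanted setting, measured like lever; stiff, not to be moved.
- pointer_tip (a point): Tip of the pointer: a dark steel finger 10 mm wide reaching 112 mm from the hinge axis, lying flat between dial plate and lever, with a dark block 14 x 18 mm at its tip over the plate's rim; z points along it, outwards.
- screwdriver: screwdriver lying on the bench in front of the dispenser, about 200 mm long; bystander
- tape: roll of paper tape lying flat, 96 mm across, 24 mm high, beside the capped end of the dispenser; bystander
- offcut: pale square wooden block 85 x 85 x 75 mm beside the dispenser's lever end; bystander
- mug: blue mug, 90 mm high; bystander
- glue_bottle: white bottle, 170 mm high; bystander

How it is judged:
On the way, in this order (a step that is already met when the one before it is completed fails the run):
1. the filler cap is turned fully on (value of joint cap below 0.09 rad), for 0.2 s.
2. the flow lever is lined up with the pointer (angle between the z axis of lever_grip and the z axis of pointer_tip, either way round below 0.075 rad), for 0.2 s.
At the end, for the whole second after the job is handed in: The cap is within 0.09 rad (5 deg) of its stop, the lever is at rest and parallel to the pointer within 0.075 rad (4 deg) (value of joint cap below 0.09 rad and angle between the z axis of lever_grip and the z axis of pointer_tip, either way round below 0.075 rad and velocity of joint lever between -0.05 and 0.05 rad/s); the robot touches nothing.
It fails at once if the lever's grip is moved more than 30 mm while the cap is not yet fully on (0.09 rad) (distance of lever_grip from where it was at the start of the episode above 0.03 m and not (value of joint cap below 0.09 rad)).
It fails at once if the pointer's tip is moved more than 6 mm (distance of pointer_tip from where it was at the start of the episode above 0.006 m).
It fails at once if a bystander is shifted more than 30 mm (distance of any of screwdriver, tape, offcut, mug, glue_bottle from where it was at the start of the episode above 0.03 m).
It also fails if it takes over 64 s, if anything falls off the work surface, if the arm or the gripper's body presses on something with over 40 N, if the wrist force passes 120 N, or if a joint passes its speed limit or range.

## Working session

There is one attempt and no reset: what is moved stays moved. The work goes in short steps, Python scripts to look and compute and a shell command to move; the robot and the scene stay as the last step left them, time stands still between calls to the robot, and variables do not carry over. Pictures are saved under pics/ and viewed, at most 10 in all, crops included, and the job is handed in when it is done.

```bash
mkdir -p pics; cat > h.py <<'E'
import numpy as np, cv2
from scipy.spatial.transform import Rotation as R
from workcell import telemetry, cams, ticket
def grab(n):
    c=cams.camera(n); K=np.array([[c['fx'],0,c['cx']],[0,c['fy'],c['cy']],[0,0,1.]]); d=np.array([c['k1'],0,0,0.])
    z=c['z_map']; v,u=np.mgrid[:400,:640]
    s=cv2.undistortPoints(np.stack([u,v],-1).reshape(-1,1,2).astype(np.float64),K,d).reshape(400,640,2)
    P=np.dstack([s*z[...,None],z]); Rm=R.from_rotvec(np.ravel(c['rvec'])).as_matrix()
    W=(P-np.ravel(c['tvec']))@Rm; W[z==0]=np.nan
    return c,W
def proj(c,p):
    K=np.array([[c['fx'],0,c['cx']],[0,c['fy'],c['cy']],[0,0,1.]])
    return cv2.projectPoints(np.atleast_2d(p).astype(float),np.ravel(c['rvec']),np.ravel(c['tvec']),K,np.array([c['k1'],0,0,0.]))[0].reshape(-1,2)
E
python3 - <<'E'
from h import *
for n in('scene','top'):
    c,W=grab(n); cv2.imwrite(f'pics/{n}0.png',c['image'][...,::-1]); np.save(f'{n}0.npy',W)
    print(n,c['rvec'],c['tvec'],c['fx'],c['k1'])
s=telemetry.get_state();print(s)
E
```

```text
scene [ 1.99409267  1.77411476 -0.52610351] [-0.16807437 -0.31812791  1.68393044] 519.1066258447635 -0.16073506316339964
top [ 2.15477919 -2.13858719  0.15662082] [0.10814154 0.54136885 1.57164611] 519.5216475502276 -0.07009027401429077
{'time': 0.1, 'q': array([ 1.22311762,  0.32176887, -0.07007507,  1.45157666,  0.02260406,
        1.37081643, -0.05690933]), 'qvel': array([ 0.0001899 , -0.00168521,  0.00122376, -0.0021841 ,  0.00021401,
        0.00177822,  0.00216795]), 'effort': array([-2.25630629e-04, -4.92572701e+01, -4.05794727e-01, -3.13397741e+01,
       -6.42140536e-02,  3.96129827e-02,  3.35667494e-05]), 'eef_pos': array([ 0.22982497, -0.60746412,  0.22154596]), 'orientation': array([[ 9.35264924e-01,  3.53947730e-01, -7.25582087e-04],
       [ 3.53948459e-01, -9.35263512e-01,  1.62830229e-03],
       [-1.02276550e-04, -1.77971268e-03, -9.99998411e-01]]), 'contact_force': array([ 0.62727857, -0.04283051, -0.02243366]), 'ft_torque': array([-0.00621517,  0.01015123,  0.01359175]), 'grasp_force': 0.0, 'width': 1.0013652842718643}
```

View pics/scene0.png

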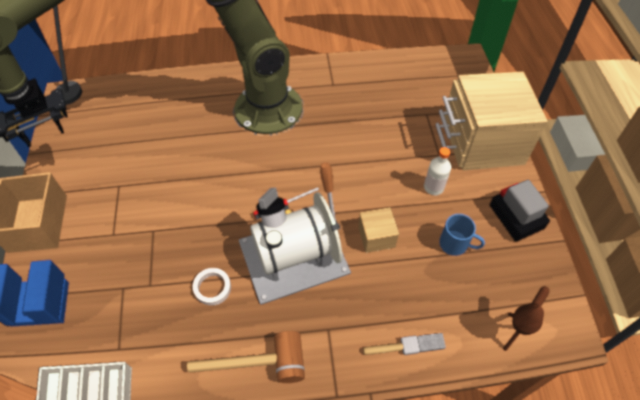

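View pics/top0.png

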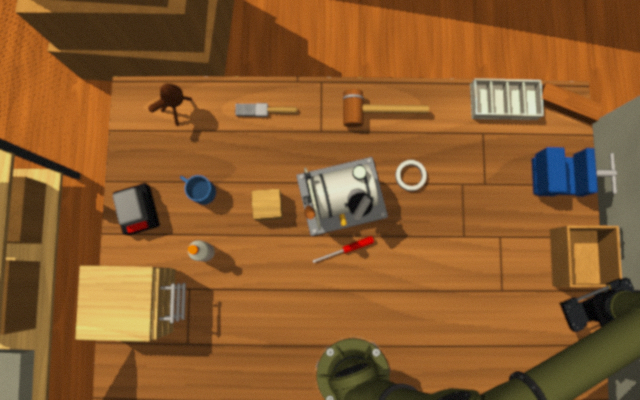

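The scene picture shows the dispenser at about (295,245), the tape at (211,287) and the block at (378,229). In the top view the dispenser is at (342,196), the screwdriver at (345,250), the tape at (411,175) and the block at (267,204). I'll crop and enlarge both next.

```bash
python3 - <<'E'
from h import *
a=cv2.imread('pics/top0.png')[145:270,275:435]; b=cv2.imread('pics/scene0.png')[160:310,225:415]
cv2.imwrite('pics/c1.png',cv2.resize(a,(768,600),interpolation=cv2.INTER_CUBIC))
cv2.imwrite('pics/c2.png',cv2.resize(b,(760,600),interpolation=cv2.INTER_CUBIC))
for n in('top','scene'):
    W=np.load(n+'0.npy'); X,Y,Z=W[...,0],W[...,1],W[...,2]
    m=(Z>.005)&(Z<.02)&(X>.35)&(X<.9)&(abs(Y)<.3)
    m=cv2.morphologyEx(m.astype(np.uint8),cv2.MORPH_OPEN,np.ones((3,3)))
    k,l,st,ce=cv2.connectedComponentsWithStats(m)
    for i in range(1,k):
        if st[i,4]>60:
            p=np.stack([X[l==i],Y[l==i]],-1).astype(np.float32); print(n,st[i],p.mean(0),cv2.minAreaRect(p))
E
```

```text
top [356 157  22  28 173] [ 0.64556015 -0.0511375 ] ((0.641118586063385, -0.056876279413700104), (0.10114168375730515, 0.04786498099565506), 40.48046875)
top [340 161  15   8  77] [0.65278846 0.02122105] ((0.6532357931137085, 0.02030985802412033), (0.01901119574904442, 0.04737646132707596), 10.73414421081543)
top [323 165  16   8  74] [0.6388068  0.07093368] ((0.6387681365013123, 0.07211761176586151), (0.01685154251754284, 0.05029432475566864), 12.950002670288086)
top [297 176  11  20 124] [0.58216107 0.16157256] ((0.584421694278717, 0.16196125745773315), (0.06500433385372162, 0.023958615958690643), 13.566261291503906)
top [358 196  29  28 313] [ 0.5000007 -0.0667991] ((0.4950830638408661, -0.06806134432554245), (0.05177421495318413, 0.11582715809345245), 48.02545166015625)
top [345 213  12  13 111] [0.4776854  0.01006861] ((0.4796127676963806, 0.00933923665434122), (0.04093897342681885, 0.031271595507860184), 14.718489646911621)
top [316 215  25  19 283] [0.46188247 0.07656288] ((0.46185576915740967, 0.08248153328895569), (0.04326288774609566, 0.08010754734277725), 13.557564735412598)
top [308 219   8  16  80] [0.45844668 0.13051564] ((0.45385438203811646, 0.13110347092151642), (0.04766685888171196, 0.022045431658625603), 0.44534438848495483)
scene [ 239  236  111   69 2820] [0.60253024 0.0163746 ] ((0.5507394075393677, 0.03393380343914032), (0.20359288156032562, 0.2497100532054901), 13.769718170166016)
```

View pics/c1.png

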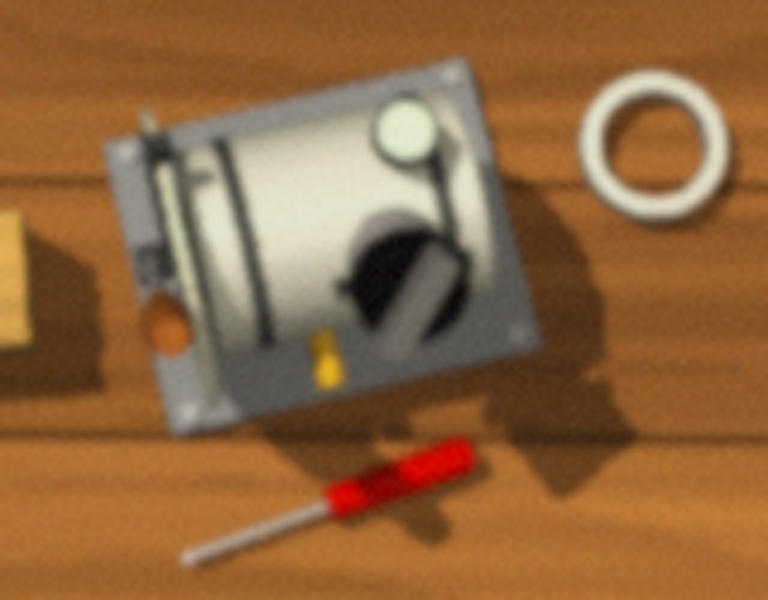

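View pics/c2.png

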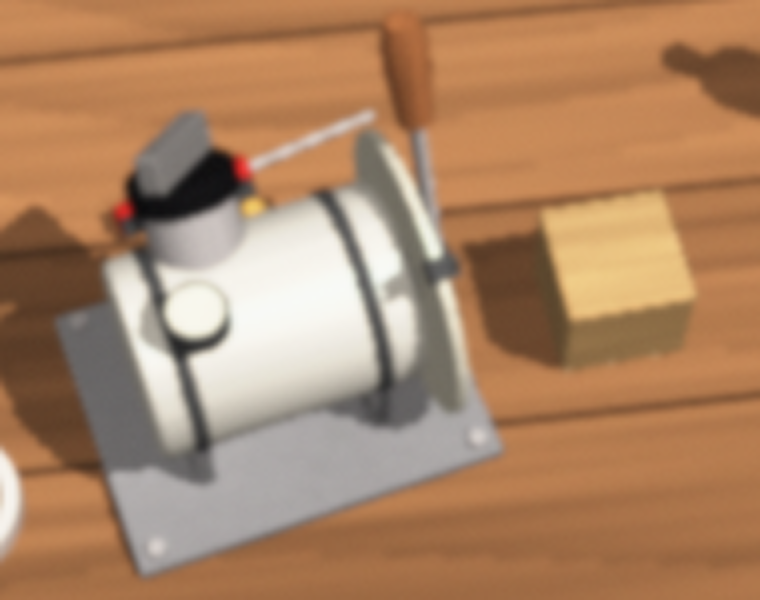

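The crops show the cap's grey bar turned about 50° off the tank axis at c1 (425,300). The lever grip leans to the front at (168,325). The dark pointer block sits on the far side of the rim at about (155,148). Next I'll measure all of these in the dispenser frame.

```bash
cat >> h.py <<'E'
A=np.deg2rad(13.77); RD=R.from_euler('z',A).as_matrix(); OD=np.array([.5507,.0339,0])
a=np.array([-np.sin(.61),0,np.cos(.61)]); ex=np.array([np.cos(.61),0,np.sin(.61)]); ey=np.array([0,1.,0])
def measure(W,n=''):
    D=((W-OD)@RD).reshape(-1,3); D=D[np.isfinite(D[:,0])]
    q=D-[0,-.03,.1]; N=np.stack([q@ex,q@ey,q@a],-1); near=N[(np.hypot(N[:,0],N[:,1])<.045)&(N[:,2]>.05)&(N[:,2]<.25)]
    print(n,'h hist',[(round(x,3),int(k)) for k,x in zip(*np.histogram(near[:,2],20)) if k])
    top=near[near[:,2]>near[:,2].max()-.008]
    c=top[:,:2].mean(0); w,v=np.linalg.eigh(np.cov((top[:,:2]-c).T)); d=v[:,1]*np.sign(v[1,1])
    print(' bar top',len(top),top[:,2].mean(),c,'cap angle(ccw)',np.arctan2(-d[0],d[1]),'spread',np.sqrt(w*12))
    r=D-[0,.114,.1]; rad=np.hypot(r[:,0],r[:,2])
    g=r[(abs(r[:,1])<.022)&(rad>.12)&(rad<.195)]; t=np.arctan2(g[:,0],g[:,2]); print(' lever pts',len(g),'ang',np.median(t),np.percentile(t,[5,95]),'y',g[:,1].mean())
    p=r[(r[:,1]>-.03)&(r[:,1]<.0)&(rad>.1)&(rad<.116)&(r[:,2]>-.05)]; t=np.arctan2(p[:,0],p[:,2]); print(' pointer pts',len(p),np.sort(t.round(2))[:60], p[:,1].mean() if len(p) else '')
    return D,r
E
python3 - <<'E'
from h import *
for n in('top','scene'):
    measure(np.load(n+'0.npy'),n)
for n in('top','scene'):
    c,_=grab(n)
    f=lambda p:proj(c,OD+RD@np.array(p)).round(1)[0]
    print(n,[(x,f([.112*np.sin(x),.104,.1+.112*np.cos(x)])) for x in(.2,.4,.6,.8)],'hinge',f([0,.114,.1]))
E
```

```text
top h hist [(np.float64(0.05), 37), (np.float64(0.055), 56), (np.float64(0.06), 70), (np.float64(0.064), 50), (np.float64(0.069), 18), (np.float64(0.074), 19), (np.float64(0.078), 13), (np.float64(0.083), 14), (np.float64(0.088), 7), (np.float64(0.093), 16), (np.float64(0.097), 18), (np.float64(0.102), 33), (np.float64(0.107), 105), (np.float64(0.112), 128), (np.float64(0.116), 33), (np.float64(0.121), 20), (np.float64(0.126), 18), (np.float64(0.13), 36), (np.float64(0.135), 91), (np.float64(0.14), 19)]
 bar top 85 0.13895153910102093 [0.00545216 0.00385597] cap angle(ccw) 0.9095776739908027 spread [0.01569306 0.07061405]
 lever pts 859 ang -0.3665514887184548 [-2.3614434   2.32865776] y 0.0019004861333196978
 pointer pts 41 [-0.36 -0.28 -0.25  0.09  0.15  0.18  0.41  0.41  0.45  0.47  0.47  0.47
  0.48  0.48  0.49  0.49  0.49  0.49  0.49  0.5   0.5   0.51  0.51  0.52
  0.52  0.52  0.53  0.53  0.53  0.53  0.54  0.55  0.55  0.56  0.56  0.56
  0.57  0.59  0.6   0.61  0.63] -0.016057616482858732
scene h hist [(np.float64(0.05), 25), (np.float64(0.055), 72), (np.float64(0.059), 77), (np.
[... 625 characters left out ...]
423548
 pointer pts 66 [-0.39 -0.36 -0.33 -0.32 -0.32 -0.32 -0.32 -0.31 -0.3  -0.3  -0.3  -0.3
 -0.28 -0.28 -0.27  0.46  0.46  0.46  0.46  0.46  0.47  0.47  0.47  0.47
  0.48  0.48  0.48  0.48  0.48  0.49  0.49  0.49  0.49  0.5   0.5   0.51
  0.51  0.51  0.51  0.52  0.52  0.53  0.53  0.53  0.53  0.53  0.53  0.54
  0.54  0.54  0.54  0.55  0.55  0.55  0.55  0.56  0.56  0.56  0.56  0.57] -0.01687656346902176
top [(0.2, array([307.8, 186.4])), (0.4, array([306.1, 179.5])), (0.6, array([304.6, 173.5])), (0.8, array([303.3, 168.8]))] hinge [306.8 200.5]
scene [(0.2, array([334.1, 210.9])), (0.4, array([337.4, 219.6])), (0.6, array([340.3, 228.7])), (0.8, array([342.8, 237.7]))] hinge [333.8 225.7]
```

```bash
python3 - <<'E'
from h import *
for n in('top','scene'):
    W=np.load(n+'0.npy'); D=((W-OD)@RD).reshape(-1,3); D=D[np.isfinite(D[:,0])]
    r=D-[0,.114,.1]; rad=np.hypot(r[:,0],r[:,2]); g=r[(abs(r[:,1])<.025)&(rad>.13)&(rad<.2)&(r[:,2]>.08)]
    print(n,len(g),g.mean(0),np.median(np.arctan2(g[:,0],g[:,2])),'maxz',g[:,2].max()+.1,'maxrad',np.hypot(g[:,0],g[:,2]).max())
    q=D-[0,-.03,.1]; N=np.stack([q@ex,q@ey,q@a],-1)
    m=N[(abs(N[:,2]-.112)<.005)&(np.hypot(N[:,0],N[:,1])<.06)]
    print(' disc',len(m),m.min(0),m.max(0),cv2.minEnclosingCircle(m[:,:2].astype(np.float32)))
c2=np.array([.0055,.002])
for t in np.arange(1.0,-.21,-.2):
    d=np.array([-np.sin(t),np.cos(t)]); nr=np.array([np.cos(t),np.sin(t)])
    p=c2+.028*d-.008*nr; P=np.array([0,-.03,.1])+p[0]*ex+p[1]*ey+.138*a
    print(round(t,1),'edge',P.round(4),'TCP disp',(P-[.015,.0095,.015]).round(4))
s=telemetry.get_state(); print('TCP disp',RD.T@(s['eef_pos']-OD))
E
python3 -m crank '[[0,[0,0,-1.8],-0.181],[0,[0,0,-1.8],-0.181],[0,[0,0,-1.8],-0.181],[0,[0,0,-1.8],-0.181],[0,[0,0,-1.8],-0.181],[0,[0,0,-1.8],-0.181],[0,[0,0,-1.8],-0.181],[0,[0,0,-1.8],-0.181]]' 20
python3 -c "
from h import *
s=telemetry.get_state();print((RD.T@s['orientation']).round(3),RD.T@(s['eef_pos']-OD),s['q'])"
```

```text
top 117 [-0.05519872  0.00339965  0.16766477] -0.3144322318415075 maxz 0.2848863150882021 maxrad 0.19308356453723793
 disc 243 [-0.02736991 -0.03116695  0.1070006 ] [0.0425652  0.03757918 0.11699651] ((0.007203678134828806, 0.002396515803411603), 0.03572000935673714)
scene 275 [-0.05243819 -0.00309242  0.15567991] -0.31568336750568543 maxz 0.28151628318045474 maxrad 0.19202513779179078
 disc 207 [-0.02308556 -0.03376492  0.10725838] [0.03975019 0.03509248 0.11691367] ((0.003529975423589349, 0.0013096255715936422), 0.03703925758600235)
1.0 edge [-0.0974 -0.0196  0.2003] TCP disp [-0.1124 -0.0291  0.1853]
0.8 edge [-0.0956 -0.0142  0.2016] TCP disp [-0.1106 -0.0237  0.1866]
0.6 edge [-0.0929 -0.0094  0.2034] TCP disp [-0.1079 -0.0189  0.1884]
0.4 edge [-0.0895 -0.0053  0.2058] TCP disp [-0.1045 -0.0148  0.1908]
0.2 edge [-0.0855 -0.0021  0.2086] TCP disp [-0.1005 -0.0116  0.1936]
0.0 edge [-0.0811 -0.      0.2117] TCP disp [-0.0961 -0.0095  0.1967]
-0.2 edge [-0.0764  0.001   0.215 ] TCP disp [-0.0914 -0.0085  0.2   ]
TCP disp [-0.46426326 -0.54673636  0.22188053]
time: 1.2
eef_pos: [0.23, -0.6078, 0.3669]
orientation: [[-0.242, 0.97, -0.0], [0.97, 0.242, 0.0], [0.0, -0.0, -1.0]]
contact_force: [-0.4, -1.1, -0.4]
width: 0.171
grasp_force: 0.0
[[-0.005  1.    -0.   ]
 [ 1.     0.005  0.   ]
 [ 0.    -0.    -1.   ]] [-0.46425473 -0.54695008  0.36686863] [ 1.34847188  0.31122791 -0.2474578   1.18722326  0.0753212   1.65228113
  1.36349527]
```

```bash
python3 -m crank '[[0,[4.2,2.8,0],0],[0,[4.2,2.8,0],0],[0,[4.2,2.8,0],0],[0,[4.2,2.8,0],0],[0,[4.2,2.8,0],0],[0,[4.2,2.8,0],0],[0,[4.2,2.8,0],0],[0,[4.2,2.8,0],0],[0,[4.2,2.8,0],0],[0,[4.2,2.8,0],0],[0,[4.2,2.8,0],0],[0,[4.2,2.8,0],0]]'
cat > st.py <<'E'
from h import *
s=telemetry.get_state();print((RD.T@s['orientation']).round(3).tolist(),'TCPdisp',(RD.T@(s['eef_pos']-OD)).round(4),s['q'].round(2),'F disp',(RD.T@s['contact_force']).round(1),s['time'])
E
python3 st.py
```

```text
time: 2.7
eef_pos: [0.4374, -0.037, 0.3665]
orientation: [[-0.237, 0.972, 0.0], [0.972, 0.237, -0.001], [-0.001, 0.0, -1.0]]
contact_force: [0.5, -0.5, -0.2]
width: 0.007
grasp_force: 0.0
[[0.001, 1.0, 0.0], [1.0, -0.001, -0.001], [-0.001, 0.0, -1.0]] TCPdisp [-0.1269 -0.0419  0.3665] [ 0.98 -0.2  -0.79  1.66 -0.14  1.62  0.42] F disp [ 0.4 -0.6 -0.2] 2.7
```

```bash
python3 -m crank '[[0,[0,0,4],0],[0,[0,0,4],0],[0,[0,0,4],0],[0,[0,0,3],0],[0,[0,0,2],0],[0,[0,0,0.9],0],[0,[0,0,0],0],[0,[0,0,0],0]]'
python3 st.py
python3 - <<'E'
from h import *
a_=grab('top')[0]['image'][145:270,275:435,::-1]; b=grab('scene')[0]['image'][160:285,225:385,::-1]
cv2.imwrite('pics/d1.png',np.vstack([cv2.resize(x,(384,300),interpolation=cv2.INTER_CUBIC) for x in(a_,b)]))
E
```

```text
time: 3.7
eef_pos: [0.4378, -0.0388, 0.1884]
orientation: [[-0.237, 0.972, 0.001], [0.972, 0.237, -0.001], [-0.001, 0.001, -1.0]]
contact_force: [0.2, -0.6, -0.6]
width: 0.004
grasp_force: 0.0
[[0.001, 1.0, 0.001], [1.0, -0.001, -0.001], [-0.001, 0.001, -1.0]] TCPdisp [-0.127  -0.0438  0.1884] [ 0.96 -0.12 -0.86  1.96 -0.1   1.26  0.37] F disp [ 0.1 -0.6 -0.6] 3.7
```

View pics/d1.png

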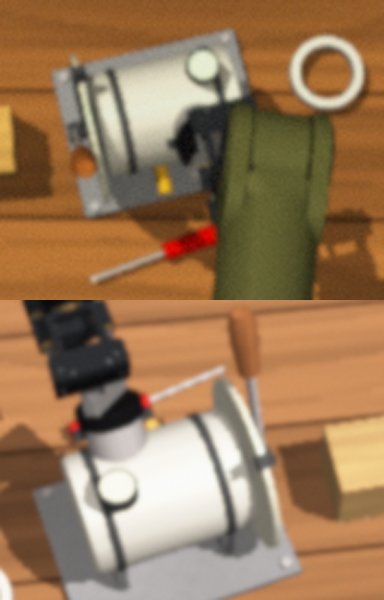

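The finger is in front of the bar and clear, with no contact so far. Now I'll push the front end of the bar around.

```bash
python3 -m crank '[[0,[0.8,0.7,0],0],[0,[0.8,0.7,0],0],[0,[0.5,0.3,-0.1],0],[0,[0.5,0.3,-0.2],0],[0,[0.4,0.35,-0.2],0],[0,[0.3,0.4,-0.2],0],[0,[0.2,0.45,-0.2],0],[0,[0,0,0],0]]'
python3 st.py
```

```text
time: 4.8
eef_pos: [0.4575, 0.0014, 0.1959]
orientation: [[-0.236, 0.972, -0.007], [0.972, 0.236, -0.003], [-0.001, -0.007, -1.0]]
contact_force: [-6.5, -5.1, 2.4]
width: 0.006
grasp_force: 3.9
[[0.002, 1.0, -0.007], [1.0, -0.002, -0.001], [-0.001, -0.007, -1.0]] TCPdisp [-0.0982 -0.0094  0.1959] [ 0.92 -0.06 -0.94  1.91 -0.05  1.28  0.24] F disp [-7.5 -3.4  2.4] 4.8
```

```bash
python3 -m crank '[[0,[0.1,0.4,-0.1],0],[0,[0,0.4,-0.1],0],[0,[0,0.3,0],0],[0,[0,0.3,0],0],[0,[0,0,0],0]]'
python3 st.py
```

```text
time: 5.42
eef_pos: [0.4617, 0.0044, 0.197]
orientation: [[-0.235, 0.972, -0.029], [0.972, 0.235, -0.006], [0.001, -0.03, -1.0]]
contact_force: [-34.7, -5.6, 23.7]
width: 0.003
grasp_force: 17.6
[[0.003, 1.0, -0.03], [1.0, -0.003, 0.002], [0.001, -0.03, -1.0]] TCPdisp [-0.0934 -0.0074  0.197 ] [ 0.91 -0.02 -0.96  1.88 -0.01  1.3   0.2 ] F disp [-35.    2.8  23.7] 5.425
```

Firm stop: the force rises to 35 N at the expected place. I'll back off, raise the tool and check.

```bash
python3 -m crank '[[0,[-0.3,-1.5,0],0],[0,[0,-1.5,0],0],[0,[0,-1,-1],0],[0,[0,0,-5],0],[0,[0,0,-5],0],[0,[0,0,-4],0],[0,[-4,-3,0],0],[0,[-5,-2,0],0],[0,[-5,0,0],0],[0,[-5,0,0],0],[0,[0,0,0],0]]'
python3 st.py
python3 - <<'E'
from h import *
for n in('top','scene'): measure(grab(n)[1],n)
E
```

```text
time: 6.8
eef_pos: [0.4313, -0.2052, 0.3473]
orientation: [[-0.231, 0.973, -0.001], [0.973, 0.231, 0.003], [0.003, -0.0, -1.0]]
contact_force: [0.5, 1.2, -0.4]
width: 0.004
grasp_force: 0.0
[[0.007, 1.0, -0.0], [1.0, -0.007, 0.003], [0.003, -0.0, -1.0]] TCPdisp [-0.1729 -0.2038  0.3473] [ 1.04 -0.07 -0.61  1.63 -0.04  1.57  0.67] F disp [ 0.7  1.  -0.4] 6.8
top h hist [(np.float64(0.05), 27), (np.float64(0.055), 63), (np.float64(0.06), 69), (np.float64(0.064), 43), (np.float64(0.069), 21), (np.float64(0.074), 16), (np.float64(0.078), 16), (np.float64(0.083), 9), (np.float64(0.088), 13), (np.float64(0.092), 16), (np.float64(0.097), 15), (np.float64(0.102), 20), (np.float64(0.106), 95), (np.float64(0.111), 133), (np.float64(0.116), 33), (np.float64(0.121), 24), (np.float64(0.125), 23), (np.float64(0.13), 35), (np.float64(0.135), 89), (np.float64(0.139), 28)]
 bar top 86 0.13870542994760474 [0.00640609 0.00310476] cap angle(ccw) 0.019699099092342104 spread [0.01541596 0.06943714]
 lever pts 848 ang -0.371605979508173 [-2.35719273  2.34120133] y 0.0018054331551299525
 pointer pts 52 [-0.
[... 764 characters left out ...]
4), 59), (np.float64(0.129), 49), (np.float64(0.133), 55), (np.float64(0.138), 85)]
 bar top 124 0.13842197748055676 [ 0.00441438 -0.0003551 ] cap angle(ccw) 0.004100203454041205 spread [0.01862644 0.07091236]
 lever pts 898 ang 2.146772862439592 [-2.09351723  2.38056016] y -0.0016462591809454808
 pointer pts 68 [-0.4  -0.4  -0.34 -0.31 -0.31 -0.31 -0.31 -0.31 -0.3  -0.29 -0.29 -0.28
 -0.28 -0.    0.28  0.46  0.46  0.46  0.46  0.47  0.47  0.47  0.47  0.47
  0.48  0.48  0.48  0.48  0.49  0.49  0.49  0.49  0.5   0.5   0.5   0.5
  0.51  0.51  0.51  0.51  0.52  0.52  0.52  0.53  0.53  0.53  0.53  0.53
  0.54  0.54  0.54  0.55  0.55  0.55  0.55  0.55  0.55  0.56  0.56  0.56] -0.017304860782094155
```

The cap is fully on, at about 0.01 rad. The lever is at -0.315 and the pointer is near 0.52. I'll go in front of the lever and then push it towards +x.

```bash
python3 -m crank '[[0,[5.3,0.9,0],0],[0,[5.3,0.9,0],0],[0,[5.3,0.9,0],0],[0,[5.3,0.9,0],0],[0,[5.3,0.9,0],0],[0,[5.3,0.9,0],0],[0,[0,0,4],0],[0,[0,0,4],0],[0,[0,0,3.2],0],[0,[0,0,0],0]]'
python3 st.py
```

```text
time: 8.15
eef_pos: [0.4065, 0.1212, 0.2349]
orientation: [[-0.239, 0.971, -0.004], [0.971, 0.239, -0.001], [-0.0, -0.004, -1.0]]
contact_force: [0.4, -0.4, 0.4]
width: 0.005
grasp_force: 0.0
[[-0.001, 1.0, -0.004], [1.0, 0.001, -0.0], [-0.0, -0.004, -1.0]] TCPdisp [-0.1193  0.1191  0.2349] [ 0.75 -0.24 -0.94  1.92 -0.2   1.37  0.11] F disp [ 0.3 -0.4  0.4] 8.15
```

```bash
python3 -m crank '[[0,[-0.3,2,0],0],[0,[0,2,0],0],[0,[0,2,0],0],[0,[0,2,0],0],[0,[0,2,0],0],[0,[0,2,0],0],[0,[0,1.6,0],0],[0,[0,1.2,0],0],[0,[0,0.8,0],0],[0,[0,0.3,0],0],[0,[0,0,0],0],[0,[0,0,0],0]]'
python3 st.py
cat > lv.py <<'E'
from h import *
import sys
for n in('top','scene'):
    c,W=grab(n); D=(W-OD)@RD; r=D-[0,.114,.1]; rad=np.hypot(r[...,0],r[...,2]); t=np.arctan2(r[...,0],r[...,2])
    im=c['image'].astype(int); hsv=cv2.cvtColor(c['image'],cv2.COLOR_RGB2HSV)
    wood=(hsv[...,1]>110)&(abs(r[...,1])<.025)&(rad>.115)&(rad<.2)&(r[...,2]>.06)
    dark=(im.max(-1)<95)&(r[...,1]>-.026)&(r[...,1]<-.002)&(rad>.1)&(rad<.118)&(r[...,2]>.04)
    print(n,'wood',wood.sum(),np.median(t[wood]).round(3),np.percentile(t[wood],[10,90]).round(3),'dark',dark.sum(),np.percentile(t[dark],[5,50,95]).round(3) if dark.sum() else '')
    k=c['image'][145:270,275:435,::-1] if n=='top' else c['image'][160:285,245:405,::-1]
    cv2.imwrite(f'pics/{sys.argv[1]}_{n}.png',cv2.resize(k,(768,600),interpolation=cv2.INTER_CUBIC))
E
python3 lv.py e
```

```text
time: 9.65
eef_pos: [0.5643, 0.1549, 0.237]
orientation: [[-0.237, 0.972, 0.002], [0.972, 0.237, -0.0], [-0.0, 0.001, -1.0]]
contact_force: [-0.1, -0.9, 0.9]
width: 0.004
grasp_force: 0.2
[[0.001, 1.0, 0.001], [1.0, -0.001, -0.0], [-0.0, 0.001, -1.0]] TCPdisp [0.042  0.1143 0.237 ] [ 0.55  0.34 -1.07  1.57  0.3   1.41 -0.3 ] F disp [-0.3 -0.9  0.9] 9.65
  return _methods._mean(a, axis=axis, dtype=dtype,
  ret = ret.dtype.type(ret / rcount)
Traceback (most recent call last):
  File "lv.py", line 8, in <module>
    print(n,'wood',wood.sum(),np.median(t[wood]).round(3),np.percentile(t[wood],[10,90]).round(3),'dark',dark.sum(),np.percentile(t[dark],[5,50,95]).round(3) if dark.sum() else '')
                                                          ~~~~~~~~~~~~~^^^^^^^^^^^^^^^^^
IndexError: index -1 is out of bounds for axis 0 with size 0
```

Top view is hidden by the arm. I'll retreat along -x and up, then look.

```bash
python3 -m crank '[[0,[0,-2,0],0],[0,[0,-2,-2],0],[0,[0,-2,-5],0],[0,[0,-2,-5],0],[0,[-3,-5,0],0],[0,[-5,-3,0],0],[0,[-6,0,0],0],[0,[-6,0,0],0],[0,[-6,0,0],0],[0,[-6,0,0],0],[0,[0,0,0],0]]' >/dev/null
python3 st.py; python3 lv.py e
```

```text
[[0.01, 1.0, -0.001], [1.0, -0.01, 0.001], [0.001, -0.001, -1.0]] TCPdisp [-0.1193 -0.2107  0.3553] [ 1.07  0.06 -0.76  1.51  0.04  1.59  0.54] F disp [ 1.   1.  -0.2] 11.075
top wood 192 0.405 [0.375 0.464] dark 36 [0.478 0.5   0.58 ]
scene wood 160 0.444 [0.385 0.501] dark 32 [0.461 0.511 0.555]
```

View pics/e_scene.png

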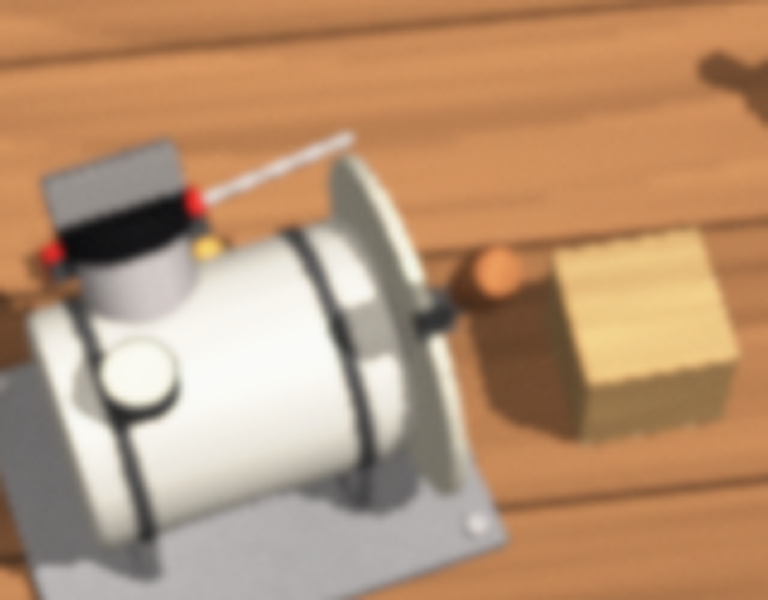

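View pics/e_top.png

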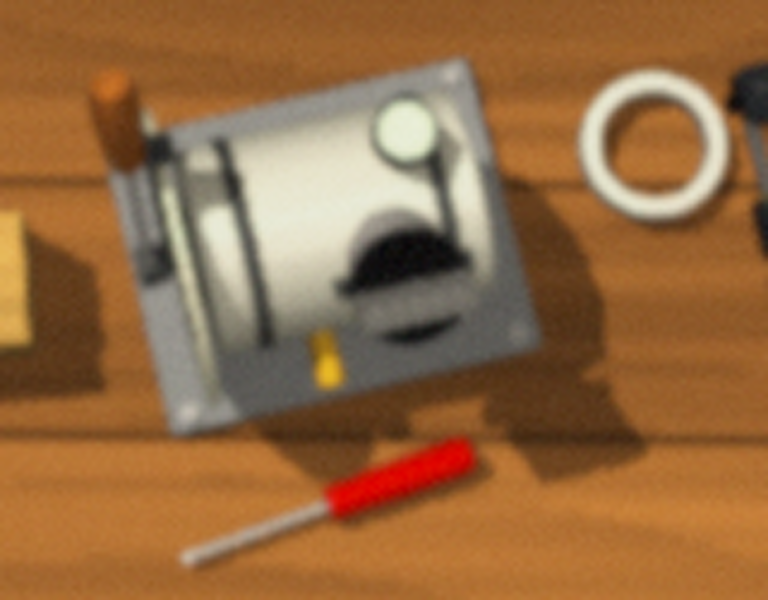

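The lever grip at c(495,270) is slightly short of the dark pointer block at c(435,312), and the cap bar lies along the tank. I'll fit both angles with a silhouette model.

```bash
cat > fit.py <<'E'
from h import *
def hull(c,lo,hi,rads,y0,y1,th):
    # box/cylinder between radii lo..hi
    al=np.linspace(0,2*np.pi,16,endpoint=False); P=[]
    u=np.array([np.sin(th),0,np.cos(th)]); v=np.array([np.cos(th),0,-np.sin(th)])
    for r in(lo,hi):
        if rads: P+= [np.array([0,.114,.1])+r*u+rads*(np.cos(x)*v+np.sin(x)*ey) for x in al]
        else: P+=[np.array([0,0,.1])+r*u+s*.007*v+y*ey for s in(-1,1) for y in(y0,y1)]
    p=proj(c,OD+np.array(P)@RD.T); m=np.zeros((1600,2560),np.uint8)
    cv2.fillConvexPoly(m,cv2.convexHull(((p+.5)*4).astype(np.int32)),1); return cv2.resize(m.astype(np.float32),(640,400),interpolation=cv2.INTER_AREA)
def best(c,mask,f):
    ths=np.arange(.2,.85,.01); s=[]
    for t in ths:
        h=f(t); s.append(np.minimum(h,mask).sum()/np.maximum(h,mask).sum())
    i=int(np.argmax(s)); return ths[i].round(3),round(float(s[i]),3),ths[np.array(s)>max(s)-.05][[0,-1]].round(2)
for n in('top','scene'):
    c,W=grab(n); D=(W-OD)@RD; r=D-[0,.114,.1]; rad=np.hypot(r[...,0],r[...,2]); im=c['image'].astype(int)
    w=(abs(r[...,1])<.022)&(rad>.110)&(rad<.197)&(r[...,2]>.05)&(r[...,1]>-.016)
    k=(rad>.092)&(rad<.118)&(r[...,1]>-.028)&(r[...,1]<-.002)&(r[...,2]>.04)&(im.max(-1)<105)
    print(n,'lever',best(c,w,lambda t:hull(c,.112,.188,.0128,0,0,t)),w.sum(),'pointer',best(c,k,lambda t:hull(c,.094,.112,0,.089,.107,t)),k.sum())
E
python3 fit.py
```

```text
top lever (np.float64(0.46), 0.733, array([0.44, 0.52])) 208 pointer (np.float64(0.56), 0.74, array([0.54, 0.59])) 44
scene lever (np.float64(0.43), 0.762, array([0.42, 0.44])) 178 pointer (np.float64(0.51), 0.683, array([0.5 , 0.52])) 44
```

```bash
python3 -m crank '[[0,[5.4,2,0],0],[0,[5.4,2,0],0],[0,[5.4,2,0],0],[0,[5.4,2,0],0],[0,[5.4,2,0],0],[0,[5.4,2,0],0],[0,[0,0,3],0],[0,[0,0,4],0],[0,[0,0,3],0],[0,[0,0,1.8],0],[0,[0,0,0],0]]' >/dev/null
python3 st.py
```

```text
[[-0.0, 1.0, -0.002], [1.0, 0.0, -0.001], [-0.001, -0.002, -1.0]] TCPdisp [0.0023 0.1196 0.2382] [ 0.62  0.22 -1.07  1.66  0.2   1.38 -0.24] F disp [ 0.2 -0.5  0.2] 12.65
```

```bash
python3 -m crank '[[0,[-0.4,1.5,0.1],0],[0,[0,1.5,0],0],[0,[0,0.8,0],0],[0,[0,0.7,0],0],[0,[0,0.5,0],0],[0,[0,0.5,0],0],[0,[0,0,0],0],[0,[0,0,0],0]]' >/dev/null
python3 st.py
```

```text
[[0.001, 1.0, 0.0], [1.0, -0.001, -0.0], [-0.0, 0.0, -1.0]] TCPdisp [0.0584 0.115  0.2377] [ 0.5   0.37 -1.03  1.53  0.32  1.42 -0.31] F disp [-0.8 -0.7  0.1] 13.65
```

```bash
python3 -m crank '[[0,[0,-2,0],0],[0,[0,-2,-2],0],[0,[0,-2,-5],0],[0,[0,-2,-5],0],[0,[-3,-5,0],0],[0,[-5,-3,0],0],[0,[-6,0,0],0],[0,[-6,0,0],0],[0,[-6,0,0],0],[0,[-6,0,0],0],[0,[0,0,0],0]]' >/dev/null
python3 st.py; python3 fit.py; python3 lv.py f
```

```text
[[0.01, 1.0, -0.001], [1.0, -0.01, 0.001], [0.001, -0.001, -1.0]] TCPdisp [-0.1043 -0.2109  0.3562] [ 1.05  0.1  -0.78  1.48  0.07  1.59  0.5 ] F disp [-0.1 -0.5  0.1] 15.025
top lever (np.float64(0.56), 0.741, array([0.53, 0.6 ])) 227 pointer (np.float64(0.57), 0.763, array([0.55, 0.61])) 45
scene lever (np.float64(0.53), 0.837, array([0.53, 0.54])) 179 pointer (np.float64(0.52), 0.646, array([0.51, 0.53])) 40
top wood 209 0.5 [0.471 0.552] dark 39 [0.47  0.513 0.6  ]
scene wood 162 0.526 [0.469 0.583] dark 33 [0.475 0.53  0.571]
```

View pics/f_top.png

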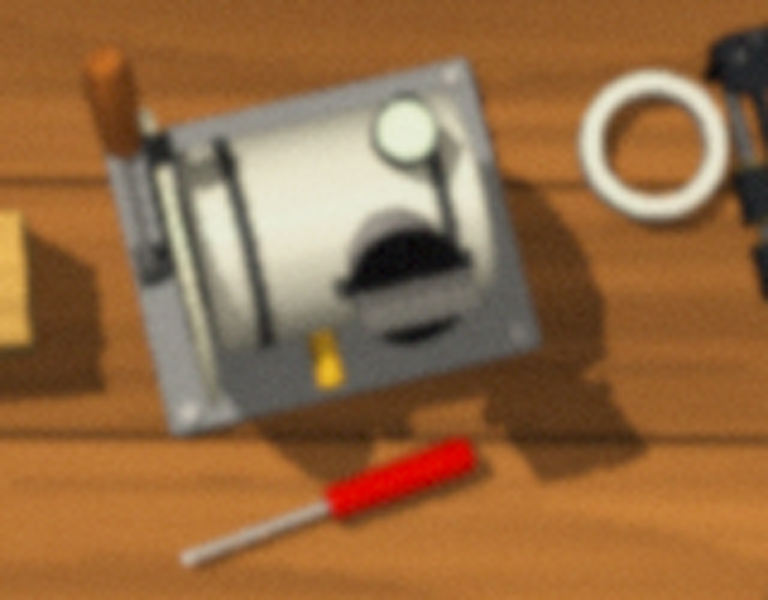

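View pics/f_scene.png

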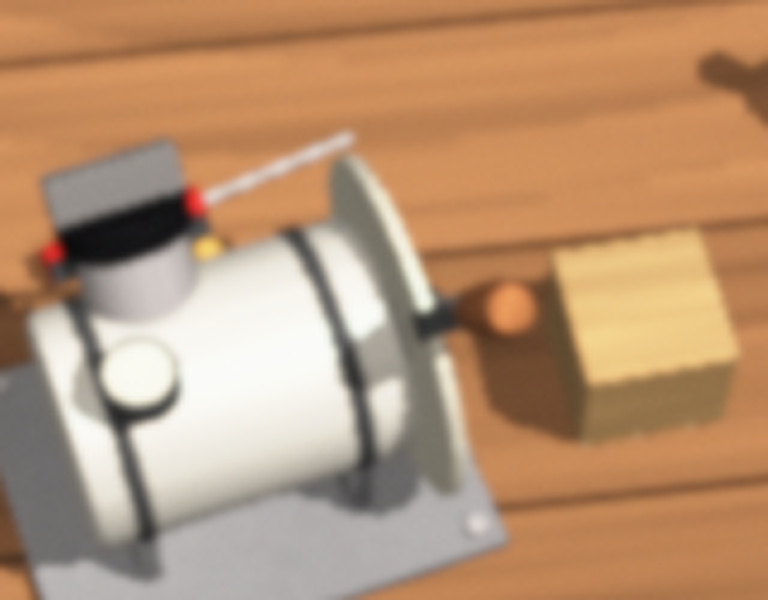

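Lever grip at c(512,308) is now in line with the pointer block at c(435,315), and both cameras agree within about 0.01–0.02 rad. Cap bar lies along the tank, the bystanders look unmoved and the arm is clear. Signing off.

```bash
python3 -c "
from workcell import ticket
print(ticket.sign_off())"
```

```text
the job is handed in; nothing more can be done
None
```

The job is handed in, with no verdict returned: the cap is against its stop (about 0.01 rad measured), the lever lines up with the pointer to about 0.02 rad by the cameras, and the pointer and other things on the bench look undisturbed.

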